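Set the drill's clutch collar by clicks

TASK

The cordless drill stands nose up in its cradle, and its clutch has to be set for the small screws of the bracket. Turn the clutch collar anticlockwise, seen from above, all the way down to its lowest setting, then count exactly four clicks clockwise and let go of it. Leave the jar, the bracket and the wrench where they are.

Things in the scene. Friction and masses are not known exactly. Their poses are not given: they have to be found in the camera images.
- drill: Cordless drill, fixed nose up in a 100 x 100 x 24 mm wooden cradle. Origin on the spindle axis at bench level, z up; +y along the level pistol grip to the battery (74 mm wide, 110 mm high, ends 188 mm from the axis). Heights: motor housing d 60 mm to 95, gearbox d 53 to 127, clutch collar 128-154, fixed sleeve d 41 to 157, fixed chuck d 33, tapering, to 186 mm.
- collar_grip (a point): Centre of the clutch collar, on the spindle axis 141 mm above the bench. The collar is a black ribbed ring, 56 mm in diameter, 26 mm high; grip it across its diameter from above at any yaw, fingers either side of the chuck, whose end is 45 mm above this point. The 60 mm motor housing begins 46 mm below it.
- collar (a joint): Collar angle (rad): 0 at the lowest setting, growing clockwise seen from above. 12 click settings, one each 20 degrees (0.349 rad), 0 to 3.84, with hard stops 0.05 rad beyond the first and last. A spring plunger draws the released collar to the nearest setting; about 0.16 N m carries it over a click. Starts at click 5 to 8.
- collar_mark (a point): Lowest-setting ridge: pale radial ridge 7 x 3.6 mm on the collar's top face, 24.3 mm from the axis; turns with the collar. On the same circle, every 20 degrees anticlockwise from it seen from above, lies a pale 3 mm pip, one for each of the 11 higher settings.
- index_mark (a point): Fixed pale index ridge, 5.5 x 3 mm, on top of the grey sleeve, 18 mm from the axis, on the drill's +x side. The ridge or pip of the collar that stands beside it is the present setting.
- jar: Blue glass jar with steel lid, 72 mm diameter, 95 mm high, loose; origin at the centre of its underside. Bystander.
- bracket: Aluminium angle bracket, 120 mm long (x), 40 mm wide (y), 40 mm high, 4 mm thick, loose, lying on one leg; origin at the centre of its underside. Bystander.
- wrench: Chrome adjustable wrench, 205 mm long, 14 mm thick, lying flat along its x axis with its jaws to +x, loose; origin on the bench about mid-length. Bystander.

How it is judged:
By the outcome, as a careful person would: the job done as asked, in the order asked, and still so for the second after the job is handed in, with the robot touching nothing.
It also fails if it takes over 51 s, if anything falls off the work surface, if the arm or the gripper's body presses on something with over 40 N, if the wrist force passes 120 N, or if a joint passes its speed limit or range.

ROBOT

A 6-joint arm with a two-finger parallel gripper is mounted at the origin on the work surface. World frame = base frame: x ahead of the robot, y to its left, z up, the work surface at z = 0. Lengths are in mm, angles in rad, forces in N, time in s.
With the tool pointing down it reaches from about 350 to 775 mm from the base axis. Payload 7.3 kg.
Tool frame: the origin (TCP) lies on the centre line of the jaws, within the pads' length; the fingertips stand finger_overhang ahead of it and the grasp point (between the pads) lies 8 mm behind it (finger_overhang is the distance from the TCP to the fingertips, in mm); z points along the fingers, y is the line along which they close (so a half turn about z gives the same grasp; the last joint's range is limited). The gripper opens to 92 mm and grips with 3 to 60 N. Pads are 19 mm wide; open, the fingers measure 130 mm over their backs; the gripper's body (75 mm by 190 mm) begins 47 mm behind the grasp point.
Start: joints at [1.083, 0.342, 1.524, -0, 1.275, -0.146], TCP at [175.958, 494.657, 209.841] pointing down, gripper open.
Joint ranges: [-2.53, 2.53], [-0.77, 2.02], [0.04, 2.7], [-1, 4.14], [0.28, 2.66], [-3.11, 3.11]. Speed limits (rad/s): [2.57, 2.57, 3.14, 3.14, 3.14, 3.14].

INTERFACE

Orientations are given as [roll, pitch, yaw] about the fixed x, y, z axes, in that order (R = Rz(yaw) Ry(pitch) Rx(roll)).
In Python, from plant import get_obs, capture, close_job, finger_overhang gives the robot as it stands.
- The arm moves only by the shell command python3 -m inch 'ROWS'. ROWS is JSON, one flat list of numbers, 7 for each row, row after row: the turn, a rotation vector about the tool's x, y, z scaled (see below), then the shift along the tool's x, y, z scaled (see below), then the closure, from -1 (fully open) to 1 (shut). In form: [ax, ay, az, tx, ty, tz, gripper, ax, ay, az, tx, ty, tz, gripper, ...]. A call has 1 to 10 rows; each row shifts and turns the commanded pose from where the row before left it, along the tool's axes as they then stand; what a row does not reach is not made up. The controller multiplies each number of a shift by 0.8 m and each number of a turn by 1.5 rad. A row lasts 1/12 s, in which the tool goes at most 41.7 mm and 7.16 degrees, less where a joint would pass 70% of its speed; a pose out of reach is approached as far as the arm can. A call with a number of a shift or a turn outside -1 to 1 is refused whole. A call with a gripper value outside its range is refused whole. The fingers move at their own pace and stop on an object; the grip force is fixed at half the most. Time passes only in rows, so rows that do not move let the fingers close. It gives the time, the measured TCP pose, the force, the opening and the grip force at its end, in the units of the state.
- get_obs(): the state, without advancing time (a new reading comes with each control period).
- capture(name): name is "side" or "top" or "wrist"; returns a dict with "image" (420x560x3 uint8, red, green, blue), "mtx" (3x3 intrinsics, pixels), "distortion" ([k1, k2, p1, p2, k3] as OpenCV has them; the pictures are not rectified), "pose" (4x4, takes a point from camera to world coordinates). Camera axes: x right, y up, looking along -z (the intrinsics and any distortion apply to the point x, -y, -z); pixel columns grow to the right and rows downward; lengths in mm; the calibration is good to about 2 mm. A picture is of the moment at which its call begins. There is no depth.
- close_job(): hands the job in; it is judged then, once.
The state is a dict: "time": time; "joint_positions": joint angles; "dq": joint speeds; "tau": joint torques, N m; "tool_pos": TCP position; "tcp_rot": TCP orientation; "contact_force": force on the tool from outside, world axes, zero at the start; "moment": the same for the moment, N m; "grip_width": finger opening in mm; "finger_force": force on a finger pad.
Only numpy, scipy, OpenCV 4.12 (cv2) and the standard library are available. Lean on these libraries where they do the work, as an engineer would, in place of code of your own. Each camera call takes 0.05 s, during which the arm holds its last target. There are 200 camera calls.

## Working session

There is one attempt and no reset: what is moved stays moved. The work goes in short steps, Python scripts to look and compute and a shell command to move; the robot and the scene stay as the last step left them, time stands still between calls to the robot, and variables do not carry over. Pictures are saved under pics/ and viewed, at most 10 in all, crops included, and the job is handed in when it is done.

```bash
mkdir -p pics; ls
python3 - <<'E'
from plant import *
import cv2
print(get_obs(),finger_overhang)
for n in("top","side","wrist"):
    c=capture(n);cv2.imwrite(f"pics/{n}0.png",c["image"][:,:,::-1]);print(n,c["mtx"].tolist(),c["distortion"],c["pose"].round(3).tolist())
E
```

```text
pics
{'time': 0.0, 'joint_positions': array([ 1.08301199e+00,  3.42733125e-01,  1.52502812e+00,  2.49139493e-06,
        1.27541043e+00, -1.45996316e-01]), 'dq': array([ 5.67865577e-04, -5.79946796e-04,  7.07543015e-04,  1.23598080e-03,
       -2.03895788e-05, -5.73149270e-04]), 'tau': array([-7.41390413e-04, -4.31240916e+01, -2.44212896e+01,  7.16469577e-02,
        5.60057920e-02, -1.28123788e-04]), 'tool_pos': array([175.73213616, 494.24543792, 209.13571973]), 'tcp_rot': array([-3.14003078e+00, -2.32070366e-04,  2.79980373e+00]), 'contact_force': array([-0.19243518, -0.2303088 ,  0.8620792 ]), 'moment': array([-0.03799203, -0.03704436, -0.02918477]), 'finger_force': 0.0, 'grip_width': 92.00415666789786} 11.0
top [[482.2781331996415, 0.0, 282.20141359912566], [0.0, 482.2781331996415, 204.29939700429776], [0.0, 0.0, 1.0]] [-0.11960926  0.          0.          0.          0.        ] [[0.004, 0.992, -0.126, 363.843], [-1.0, 0.003, -0.01, 30.543], [-0.01, 0.126, 0.992, 1304.31], [0.0, 0.0, 0.0, 1.0]]
side [[481.855996633061, 0.0, 282.8224751448274], [0.0, 481.855996633061, 212.78400222464668], [0.0, 0.0, 1.0]] [-0.06110811  0.          0.          0.          0.        ] [[0.959, 0.196, -0.206, 247.809], [-0.284, 0.645, -0.709, -898.268], [-0.006, 0.739, 0.674, 1009.207], [0.0, 0.0, 0.0, 1.0]]
wrist [[314.9201755915046, 0.0, 284.8528557572791], [0.0, 314.9201755915046, 212.29253377335723], [0.0, 0.0, 1.0]] [-0.00584975  0.          0.          0.          0.        ] [[0.335, -0.898, -0.285, 98.859], [0.942, 0.319, 0.102, 521.649], [-0.0, -0.303, 0.953, 385.582], [0.0, 0.0, 0.0, 1.0]]
```

View pics/top0.png

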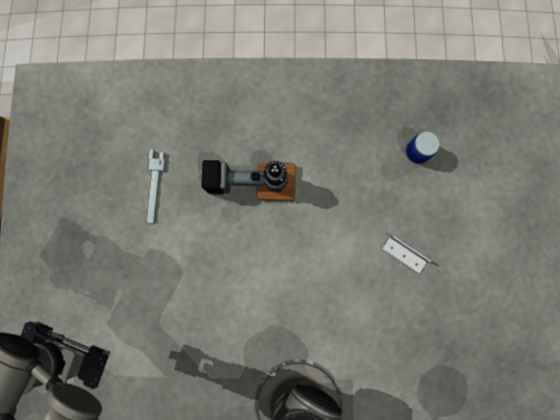

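View pics/side0.png

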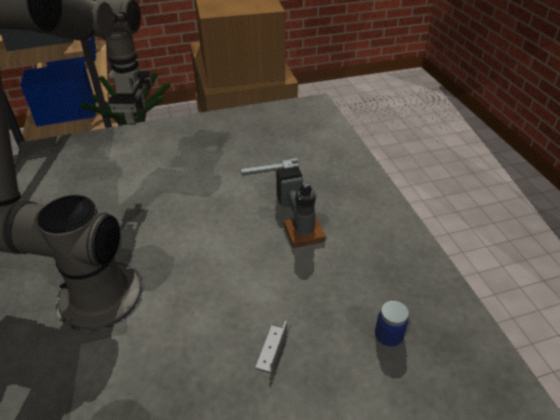

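The top view shows the drill's chuck and collar at about (276,174), the grip and battery towards image left (world +y), and the wrench at (155,187), jar at (423,147) and bracket at (407,253). In the side view the chuck tip is at about (306,188).

```bash
cat > h.py <<'E'
import numpy as np,cv2
from plant import *
def ray(c,uv,z):
    p=cv2.undistortPoints(np.array([[uv]],float),c["mtx"],np.array(c["distortion"]))[0,0]
    P=c["pose"];d=P[:3,:3]@np.array([p[0],-p[1],-1]);o=P[:3,3]
    return o+d*(z-o[2])/d[2]
def proj(c,X):
    P=c["pose"];q=(np.atleast_2d(X)-P[:3,3])@P[:3,:3];q=q*[1,-1,-1]
    return cv2.projectPoints(q,np.zeros(3),np.zeros(3),c["mtx"],np.array(c["distortion"]))[0][:,0]
E
python3 - <<'E'
from h import *
c=capture("top");s=capture("side")
print(ray(c,(276,174),150),ray(c,(203,176),110),ray(s,(306,188),186))
a=cv2.resize(c["image"][130:220,190:310],None,fx=6,fy=6,interpolation=2)
b=cv2.resize(s["image"][160:250,270:340],None,fx=6,fy=6,interpolation=2)
b=np.vstack([b]);cv2.imwrite("pics/z.png",cv2.resize(np.hstack([a,b]),(800,379))[:,:,::-1])
E
```

```text
[584.75154668  57.79353987 150.        ] [587.10864826 243.38116584 110.        ] [587.29263504  44.98229328 186.        ]
```

View pics/z.png

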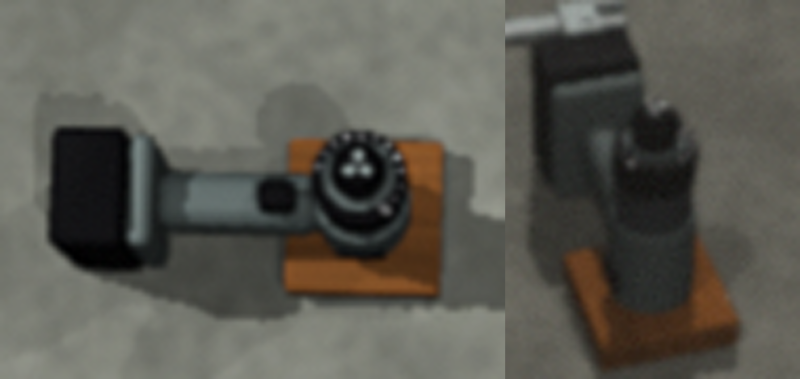

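The crops put the collar centre at about (275.5,173) in the top picture, so the axis is near (587,58) with the grip along +y. I'll move to a hover above it.

```bash
python3 -m inch '[0,0,0,-0.04,-0.02,-0.01,-1,0,0,0,-0.04,-0.02,-0.01,-1,0,0,0,-0.042,-0.022,-0.01,-1,0,0,0,-0.042,-0.022,-0.01,-1,0,0,0,-0.042,-0.022,-0.01,-1,0,0,0,-0.042,-0.022,-0.01,-1,0,0,0,-0.042,-0.022,-0.01,-1,0,0,0,-0.042,-0.022,-0.01,-1]'
python3 -m inch '[0,0,0,-0.042,-0.022,-0.005,-1,0,0,0,-0.042,-0.022,-0.005,-1,0,0,0,-0.042,-0.022,0,-1,0,0,0,-0.042,-0.022,0,-1,0,0,0,-0.042,-0.022,0,-1,0,0,0,-0.042,-0.022,0,-1,0,0,0,-0.042,-0.02,0,-1,0,0,0,-0.04,-0.02,0,-1,0,0,0,0,0,0,-1,0,0,0,0,0,0,-1]'
python3 -c "
from h import *
o=get_obs();print(o['joint_positions'],o['tool_pos'],o['tcp_rot'])
c=capture('wrist');cv2.imwrite('pics/w1.png',c['image'][:,:,::-1]);print(proj(c,[[587,58,154],[587,58,186]]))"
```

```text
time: 0.92
tool_pos: [380.9, 274.4, 274.3]
tcp_rot: [3.141, 0.0, 2.8]
contact_force: [0.8, 0.1, 0.6]
grip_width: 91.9
finger_force: 0.0
time: 1.75
tool_pos: [586.2, 55.3, 280.6]
tcp_rot: [-3.141, -0.002, 2.797]
contact_force: [-0.2, 1.2, -0.4]
grip_width: 91.7
finger_force: 0.0
[-3.62064751e-02  4.23926779e-01  1.20549729e+00  1.89268396e-04
  1.51394047e+00 -1.26231889e+00] [586.23656817  55.27860496 280.64861923] [-3.14123472e+00 -1.74561276e-03  2.79689751e+00]
[[287.60102365 198.29509455]
 [287.92733223 207.51443018]]
```

View pics/w1.png

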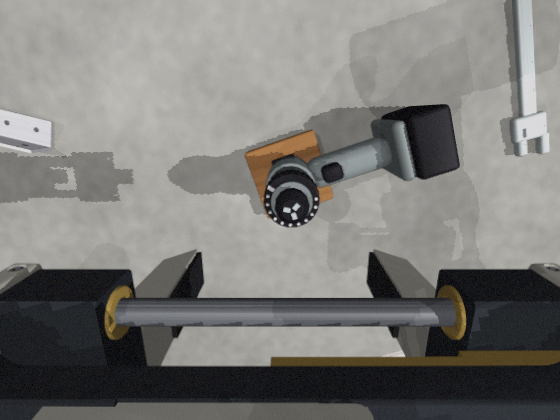

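The wrist view shows the collar centred near (292,200), ringed by pips, with the chuck's end at (293,209). I'll zoom in to read the setting and refine the axis.

```bash
python3 -c "
from h import *
i=cv2.imread('pics/w1.png')[155:235,250:335];cv2.imwrite('pics/w1z.png',cv2.resize(i,None,fx=7,fy=7,interpolation=2))
c=capture('wrist');print(ray(c,(292,200),154))"
```

```text
[589.56009227  62.77534701 154.        ]
```

View pics/w1z.png

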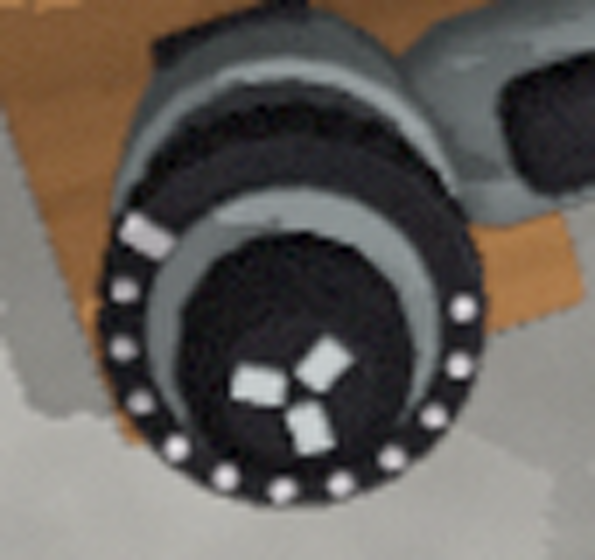

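The zoom shows the ridge at (147,236) and 11 pips running from (124,290) round the bottom to (463,308). The index is hidden behind the chuck. I'll fit the axis and setting from these.

```bash
python3 -c "
from h import *
from scipy.optimize import least_squares as L
z=[(147,236),(124,290),(122,348),(141,403),(176,448),(226,477),(283,489),(340,484),(392,459),(433,415),(459,366),(463,308)]
c=capture('wrist');P=np.array([ray(c,(250+(u-3)/7,155+(v-3)/7),154.5)[:2] for u,v in z])
k=np.arange(12)*np.pi/9
f=lambda p:(p[:2]+24.3*np.c_[np.cos(p[2]+k),np.sin(p[2]+k)]-P).ravel()
r=min((L(f,[588,60,a]) for a in (0,2,4)),key=lambda r:r.cost);print(r.x,np.degrees(r.x[2]),r.cost)
b=ray(c,(250+(360-3)/7,155),0)
bat=np.mean([ray(c,p,110)[:2] for p in((387,113),(450,106),(458,168),(412,180))],0);d=bat-r.x[:2];print(bat,np.degrees(np.arctan2(d[1],d[0]))-90)
print(get_obs()['tool_pos'])
"
```

```text
[590.52015833  62.35526796   3.79399002] 217.37961592846574 0.4354010829431961
[589.40644543 219.6412496 ] 0.40569402133967003
[585.00364059  57.69533895 281.92053284]
```

The fit gives an axis at about (590,62) with the collar at setting 7. I'll centre and pre-rotate clockwise in free air to leave room for the anticlockwise turn.

```bash
python3 -m inch '[0,0,0,-0.003,0.007,0,-1,0,0,0.08,0,0,0,-1,0,0,0.08,0,0,0,-1,0,0,0.08,0,0,0,-1,0,0,0.08,0,0,0,-1,0,0,0.08,0,0,0,-1,0,0,0.08,0,0,0,-1,0,0,0.08,0,0,0,-1,0,0,0.08,0,0,0,-1,0,0,0.08,0,0,0,-1]' >/dev/null
python3 -m inch '[0,0,0.08,0,0,0,-1,0,0,0.08,0,0,0,-1,0,0,0.08,0,0,0,-1,0,0,0.08,0,0,0,-1,0,0,0.08,0,0,0,-1,0,0,0.08,0,0,0,-1,0,0,0.08,0,0,0,-1,0,0,0.08,0,0,0,-1,0,0,0.08,0,0,0,-1,0,0,0.08,0,0,0,-1]' > /dev/null
python3 -m inch '[0,0,0.08,0,0,0,-1,0,0,0,0,0,0,-1,0,0,0,0,0,0,-1]' 
python3 -c "
from h import *
T=[]
for i in range(8):
    c=capture('wrist');T.append(get_obs()['tool_pos'])
o=get_obs();print(o['joint_positions'],np.mean(T,0),np.std(T,0),o['tcp_rot'])
cv2.imwrite('pics/w2.png',c['image'][150:240,240:345][:,:,::-1].repeat(6,0).repeat(6,1));print(proj(c,[[590.5,62.4,154.5],[587,58,154.5]]))"
```

```text
time: 3.82
tool_pos: [589.6, 62.4, 282.2]
tcp_rot: [3.142, -0.001, 0.405]
contact_force: [0.4, 0.2, -0.0]
grip_width: 91.5
finger_force: 0.0
[-2.57865469e-02  4.30732121e-01  1.19178101e+00  7.27509415e-05
  1.51903864e+00  1.14458737e+00] [589.75808169  61.60704414 281.94395101] [0.05857444 0.3014095  0.1055086 ] [-3.14154340e+00 -6.72595402e-05  4.00418643e-01]
[[283.69996931 198.45032695]
 [286.38581463 203.21681743]]
```

View pics/w2.png

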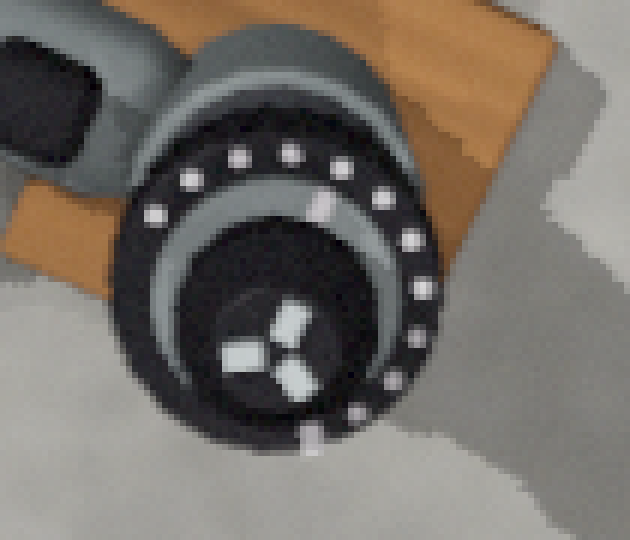

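The index ridge at (320,206) stands beside the seventh pip (341,168), counted from the ridge at (312,438), so the present setting is click 7. I'll refit the axis from this yaw.

```bash
cat >> h.py <<'E'
from scipy.optimize import least_squares as L
def fit(c,z,k):
    P=np.array([ray(c,p,154.5)[:2] for p in z]);k=np.array(k)*np.pi/9
    f=lambda p:(p[:2]+24.3*np.c_[np.cos(p[2]+k),np.sin(p[2]+k)]-P).ravel()
    r=min((L(f,[588,60,a]) for a in (0,2,4)),key=lambda r:r.cost);return r.x,np.degrees(r.x[2])%360,r.cost
E
python3 -c "
from h import *
z=[(312,438),(356,413),(393,380),(417,338),(423,288),(412,240),(383,198),(341,168),(290,153),(239,158),(191,180),(155,215)]
c=capture('wrist');print(fit(c,[(240+(u-3)/6,150+(v-3)/6) for u,v in z],range(12)))
a=ray(c,(240+317/6,150+203/6),157.5);print(a)"
```

```text
(array([590.38727656,  60.31481661,  -2.49064764]), np.float64(217.2964020277936), np.float64(0.7181524470204207))
[608.28026325  60.18860775 157.5       ]
```

Averaged over the two views, the axis is (590.4,61.3) and the TCP is already on it to within 1 mm. I'll descend to TCP z of about 137 and grip.

```bash
python3 -m inch '[0,0,0,0,0,0.045,-1,0,0,0,0,0,0.045,-1,0,0,0,0,0,0.04,-1,0,0,0,0,0,0.03,-1,0,0,0,0,0,0.021,-1,0,0,0,0,0,0,-1]'
python3 -m inch '[0,0,0,0,0,0,1,0,0,0,0,0,0,1,0,0,0,0,0,0,1,0,0,0,0,0,0,1,0,0,0,0,0,0,1,0,0,0,0,0,0,1,0,0,0,0,0,0,1,0,0,0,0,0,0,1]'
python3 -c "from plant import *
o=get_obs();print(o['moment'],o['contact_force'])"
```

```text
time: 4.77
tool_pos: [587.4, 61.2, 132.9]
tcp_rot: [-3.138, 0.007, 0.4]
contact_force: [-0.6, -0.2, 0.9]
grip_width: 91.7
finger_force: 0.0
time: 5.43
tool_pos: [590.0, 61.3, 137.4]
tcp_rot: [3.141, -0.001, 0.4]
contact_force: [-0.5, 0.2, 2.1]
grip_width: 43.0
finger_force: 0.9
[-0.05938931  0.18946313 -0.02438686] [-0.4956669   0.17702247  2.1441337 ]
```

```bash
python3 -m inch '[0,0,0,0,0,0,1,0,0,0,0,0,0,1]'
python3 -c "
from h import *
c=capture('wrist')['image'][:,:,::-1];s=capture('side')['image'][150:250,250:360,::-1]
cv2.imwrite('pics/g.png',np.hstack([cv2.resize(c,(400,300)),cv2.resize(s,(330,300),interpolation=2)]))
o=get_obs();print(o['moment'],o['contact_force'])"
```

```text
time: 5.6
tool_pos: [590.3, 60.8, 137.4]
tcp_rot: [3.141, -0.001, 0.4]
contact_force: [-0.2, -1.7, 2.7]
grip_width: 39.0
finger_force: 30.4
[-0.53629593 -0.02862022 -0.02760015] [ 0.56152138 -2.08145098  2.81558514]
```

View pics/g.png

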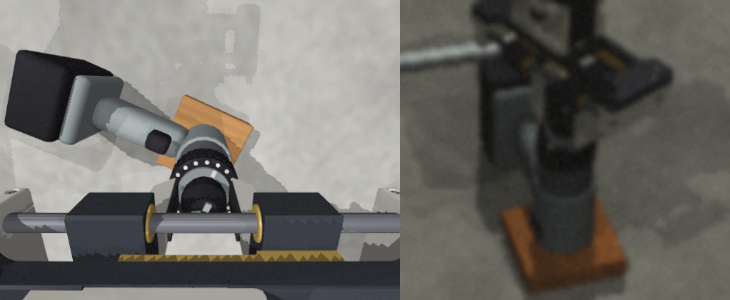

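```bash
python3 -c "
from h import *
c=capture('side');X=[[590.4,61.3,z] for z in (0,95,128,154,157,186)]
p=proj(c,X);print((p-[250,150])*3)
w=capture('wrist');print((proj(w,X[2:])*[400/560,300/420]))
s=c['image'][140:230,260:350,::-1];a=cv2.resize(s,None,fx=6.6,fy=6.6,interpolation=2)
cv2.imwrite('pics/g2.png',a)"
```

```text
[[160.74307856 248.63141211]
 [163.08034815 177.27826542]
 [163.93947051 150.90252863]
 [164.63459161 129.50266935]
 [164.71585826 126.99733775]
 [165.51301434 102.3833968 ]]
[[202.51804352 176.56691866]
 [202.40521514 189.968875  ]
 [202.39013354 191.76057167]
 [202.21406978 212.68180083]]
```

View pics/g2.png

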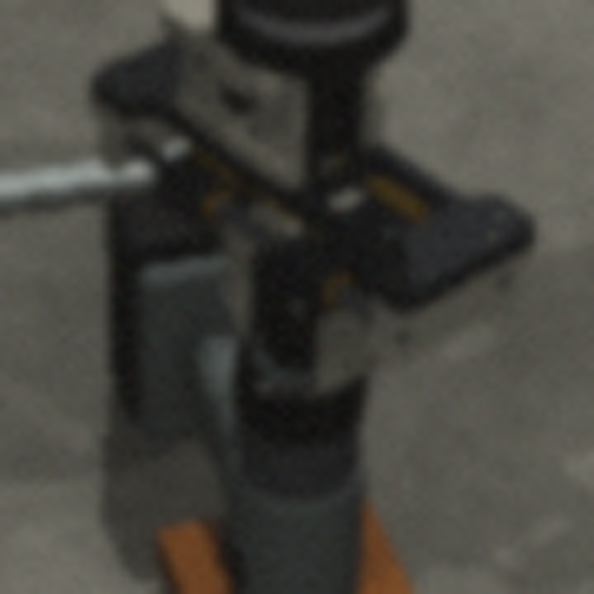

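The side crop suggests the finger pad ends near the sleeve at (345,395). The reported width of 39 mm also fits the 41 mm sleeve better than the 56 mm collar. I'll check in the wrist picture.

```bash
python3 -c "
from h import *
w=capture('wrist');o=get_obs();T=o['tool_pos'];y=o['tcp_rot'][2];d=np.array([np.sin(y),-np.cos(y),0])
print(T)
for zz in (126,137,145,155,165):
  print(zz,[(((proj(w,[T*[1,1,0]+[0,0,zz]+s*d*r])[0]-[200,210])*4).round()).tolist() for r in (20,28) for s in (-1,1)])
s=w['image'][210:350,200:380,::-1];cv2.imwrite('pics/g3.png',cv2.resize(cv2.convertScaleAbs(s,alpha=1.6,beta=20),None,fx=4,fy=4,interpolation=2))"
```

```text
[590.26925778  60.84916472 137.41023201]
126 [[213.0, 145.0], [460.0, 145.0], [163.0, 145.0], [509.0, 145.0]]
137 [[206.0, 174.0], [467.0, 174.0], [154.0, 174.0], [519.0, 174.0]]
145 [[201.0, 197.0], [472.0, 197.0], [146.0, 197.0], [526.0, 197.0]]
155 [[193.0, 229.0], [479.0, 229.0], [136.0, 229.0], [536.0, 229.0]]
165 [[185.0, 264.0], [487.0, 264.0], [124.0, 264.0], [548.0, 264.0]]
```

View pics/g3.png

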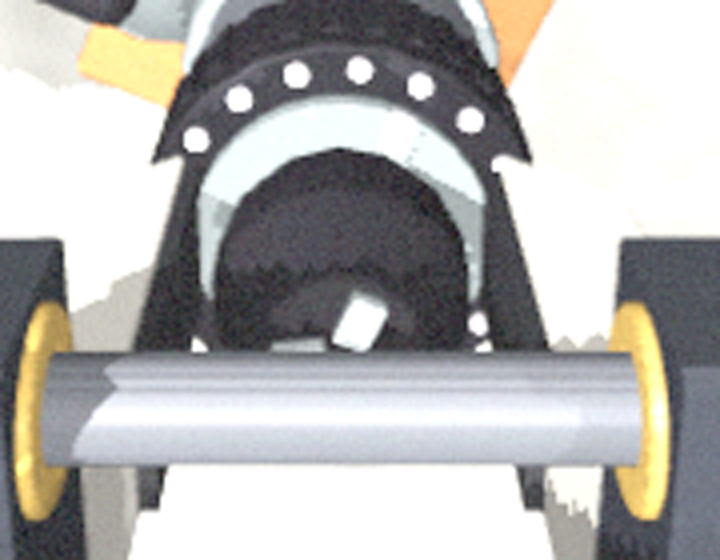

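The inner pad faces in the crop, near x≈195 and x≈487 at rows 200–230, sit on the 41 mm sleeve. So the fingertips are really at about z=155, roughly 30 mm higher than the reported TCP implies. The wrist picture at hover agrees: the tip gap was about 167 px for 92 mm. I'll open and go lower in small steps while watching the force.

```bash
python3 -m inch '[0,0,0,0,0,0,-1,0,0,0,0,0,0,-1,0,0,0,0,0,0,-1,0,0,0,0,0,0,-1,0,0,0,0,0,0,-1,0,0,0,0,0,0,-1,0,0,0,0,0,0,-1]'
python3 -m inch '[0,0,0,0,0,0.004,-1,0,0,0,0,0,0,-1]'
python3 -m inch '[0,0,0,0,0,0.003,-1,0,0,0,0,0,0,-1]'
python3 -m inch '[0,0,0,0,0,0.002,-1,0,0,0,0,0,0,-1]'
```

```text
time: 6.43
tool_pos: [589.4, 61.3, 136.4]
tcp_rot: [-3.141, 0.001, 0.4]
contact_force: [-0.1, 0.3, -0.2]
grip_width: 80.8
finger_force: 0.0
time: 6.6
tool_pos: [589.4, 61.2, 132.9]
tcp_rot: [-3.141, 0.001, 0.4]
contact_force: [-0.1, 0.6, -0.4]
grip_width: 90.5
finger_force: 0.0
time: 6.77
tool_pos: [589.5, 61.2, 130.8]
tcp_rot: [-3.141, 0.001, 0.4]
contact_force: [0.9, 0.2, 0.1]
grip_width: 91.6
finger_force: 0.0
time: 6.93
tool_pos: [589.7, 61.3, 129.5]
tcp_rot: [-3.141, 0.0, 0.4]
contact_force: [0.7, 0.1, -0.1]
grip_width: 91.7
finger_force: 0.0
```

```bash
python3 -c "
from h import *
w=capture('wrist');cv2.imwrite('pics/o1.png',w['image'][:,:,::-1]);o=get_obs();T=o['tool_pos'];y=o['tcp_rot'][2];d=np.array([np.sin(y),-np.cos(y),0]);x=np.array([np.cos(y),np.sin(y),0])
print(o['moment'])
for dz in (-11,0,10,20,30): print(dz,proj(w,[T+[0,0,dz]+s*d*46+x*q*9.5 for s in(-1,1) for q in (-1,1)]).round().tolist())
# dark finger rows: print gap profile
g=cv2.cvtColor(w['image'],7)
for r in range(235,300,6): print(r,''.join('#' if v<45 else '+' if v<100 else '.' for v in g[r,100:470:4]))"
```

```text
[-0.12833668  0.16357086  0.03076868]
-11 [[214.0, 260.0], [212.0, 233.0], [354.0, 260.0], [356.0, 233.0]]
0 [[210.0, 268.0], [208.0, 240.0], [358.0, 268.0], [360.0, 240.0]]
10 [[206.0, 276.0], [204.0, 246.0], [362.0, 276.0], [364.0, 246.0]]
20 [[202.0, 285.0], [199.0, 254.0], [366.0, 285.0], [369.0, 254.0]]
30 [[197.0, 294.0], [194.0, 262.0], [371.0, 294.0], [374.0, 262.0]]
235 ....................................###+###..###.##..####+...................................
241 ....................................##+#.##+.....++#++++##...................................
247 ...................................#+.##+............++.+##..................................
253 ........................+#.........##.#......+##.......####.........#........................
259 .......................+##........+###....+#########+...#.+#.......+##.......................
265 ......................+###........###+..+############++.+###.......+###......................
271 ########.............+####........##+...##############...+.+.......#####.............########
277 ########............+#####........+#+..################..###.......######............########
283 #########..........+######.........##+.################.+.+........######+...........########
289 ####.+++#.........+######+.........+##+#####++#########+###.........######+.........++...+###
295 ###.+++++........+#######...........###########...######+#..........+######+........#+....+##
```

The tip corners (202/370, row 253) match dz = +20 exactly, so the tips sit 20 mm above the reported TCP, which is off by 31 mm. I'll lower another 22 mm in checked steps and grip.

```bash
python3 -m inch '[0,0,0,0,0,0.006,-1,0,0,0,0,0,0.006,-1,0,0,0,0,0,0,-1]' 
python3 -m inch '[0,0,0,0,0,0.006,-1,0,0,0,0,0,0.004,-1,0,0,0,0,0,0,-1]'
python3 -m inch '[0,0,0,0,0,0.003,-1,0,0,0,0,0,0.003,-1,0,0,0,0,0,0,-1]'
python3 -m inch '[0,0,0,0,0,0,1,0,0,0,0,0,0,1,0,0,0,0,0,0,1,0,0,0,0,0,0,1,0,0,0,0,0,0,1,0,0,0,0,0,0,1,0,0,0,0,0,0,1,0,0,0,0,0,0,1]'
```

```text
time: 7.23
tool_pos: [589.1, 61.3, 118.9]
tcp_rot: [-3.141, 0.002, 0.4]
contact_force: [-0.4, -0.5, -1.1]
grip_width: 91.7
finger_force: 0.0
time: 7.48
tool_pos: [589.3, 61.3, 111.2]
tcp_rot: [-3.141, 0.001, 0.4]
contact_force: [0.6, -0.4, 0.1]
grip_width: 92.0
finger_force: 0.0
time: 7.73
tool_pos: [589.6, 61.3, 107.0]
tcp_rot: [-3.141, 0.001, 0.4]
contact_force: [0.5, 0.1, -0.2]
grip_width: 92.0
finger_force: 0.0
time: 8.4
tool_pos: [590.1, 60.7, 107.5]
tcp_rot: [3.141, -0.0, 0.4]
contact_force: [0.8, -2.9, -0.4]
grip_width: 55.6
finger_force: 30.0
```

The grip is on the collar (55.6 mm). Now I'll turn it anticlockwise.

```bash
python3 -m inch '[0,0,-0.07,0,0,0,1,0,0,-0.07,0,0,0,1,0,0,-0.07,0,0,0,1,0,0,-0.07,0,0,0,1,0,0,-0.07,0,0,0,1,0,0,-0.07,0,0,0,1,0,0,-0.07,0,0,0,1,0,0,-0.07,0,0,0,1,0,0,-0.07,0,0,0,1,0,0,-0.07,0,0,0,1]'
python3 -c "from h import *;print(get_obs()['moment'])"
python3 -m inch '[0,0,-0.07,0,0,0,1,0,0,-0.07,0,0,0,1,0,0,-0.07,0,0,0,1,0,0,-0.07,0,0,0,1,0,0,-0.07,0,0,0,1,0,0,-0.07,0,0,0,1,0,0,-0.07,0,0,0,1,0,0,-0.07,0,0,0,1,0,0,-0.07,0,0,0,1,0,0,-0.07,0,0,0,1]'
python3 -c "from h import *;print(get_obs()['moment'])"
python3 -m inch '[0,0,-0.07,0,0,0,1,0,0,-0.07,0,0,0,1,0,0,-0.07,0,0,0,1,0,0,0,0,0,0,1,0,0,0,0,0,0,1]'
python3 -c "from h import *;print(get_obs()['moment'])"
```

```text
time: 9.23
tool_pos: [590.0, 60.8, 107.5]
tcp_rot: [3.141, 0.0, 1.455]
contact_force: [0.1, -2.1, 0.2]
grip_width: 55.0
finger_force: 30.0
[-0.55654966 -0.03162045  0.01085415]
time: 10.07
tool_pos: [589.9, 60.8, 107.5]
tcp_rot: [-3.141, 0.0, 2.505]
contact_force: [0.5, -2.5, 0.4]
grip_width: 55.5
finger_force: 30.0
[-0.49099826 -0.01301033 -0.00663604]
time: 10.48
tool_pos: [589.9, 60.8, 107.5]
tcp_rot: [-3.141, 0.0, 2.812]
contact_force: [0.1, -4.6, 0.8]
grip_width: 55.2
finger_force: 30.0
[-0.66647186 -0.04683141  0.09521564]
```

Turned 2.41 rad so far. I'll push gently into the stop.

```bash
for i in 1; do python3 -m inch '[0,0,-0.03,0,0,0,1,0,0,-0.02,0,0,0,1,0,0,0,0,0,0,1]'; done
python3 -c "from h import *;print(get_obs()['moment'])"
python3 -m inch '[0,0,-0.03,0,0,0,1,0,0,-0.03,0,0,0,1,0,0,0,0,0,0,1]'
python3 -c "
from h import *
print(get_obs()['moment'])"
```

```text
time: 10.73
tool_pos: [589.9, 60.8, 107.5]
tcp_rot: [-3.141, 0.0, 2.888]
contact_force: [0.1, -4.1, 0.9]
grip_width: 55.2
finger_force: 30.0
[-0.78761108  0.03341787 -0.03346686]
time: 10.98
tool_pos: [589.0, 60.9, 107.4]
tcp_rot: [-3.141, -0.002, 2.976]
contact_force: [-2.7, -3.5, 2.9]
grip_width: 55.9
finger_force: 30.0
[-0.81922834  0.47350693 -0.99967734]
```

The moment jumped to −1.0 N m, so the collar is on its stop. I'll release it so it settles at the lowest setting, then regrip.

```bash
python3 -m inch '[0,0,0,0,0,0,-1,0,0,0,0,0,0,-1,0,0,0,0,0,0,-1,0,0,0,0,0,0,-1,0,0,0,0,0,0,-1,0,0,0,0,0,0,-1]'
python3 -c "from h import *;w=capture('wrist');cv2.imwrite('pics/zero.png',w['image'][:,:,::-1])"
python3 -m inch '[0,0,0,0,0,0,1,0,0,0,0,0,0,1,0,0,0,0,0,0,1,0,0,0,0,0,0,1,0,0,0,0,0,0,1,0,0,0,0,0,0,1,0,0,0,0,0,0,1]'
python3 -m inch '[0,0,0,0,0,0,1]'
```

```text
time: 11.48
tool_pos: [589.9, 61.5, 107.4]
tcp_rot: [3.141, 0.0, 2.98]
contact_force: [0.2, 0.6, -0.8]
grip_width: 89.6
finger_force: 0.0
time: 12.12
tool_pos: [589.7, 60.8, 107.4]
tcp_rot: [-3.141, -0.0, 2.98]
contact_force: [0.5, -2.0, 0.6]
grip_width: 55.6
finger_force: 30.0
time: 12.2
tool_pos: [589.7, 60.7, 107.4]
tcp_rot: [-3.141, -0.0, 2.98]
contact_force: [-0.5, -3.6, 0.1]
grip_width: 55.4
finger_force: 30.0
```

```bash
python3 -m inch '[0,0,0.07,0,0,0,1,0,0,0.07,0,0,0,1,0,0,0.07,0,0,0,1,0,0,0.07,0,0,0,1,0,0,0.07,0,0,0,1,0,0,0.07,0,0,0,1,0,0,0.07,0,0,0,1,0,0,0.07,0,0,0,1,0,0,0.07,0,0,0,1,0,0,0.07,0,0,0,1]'
python3 -m inch '[0,0,0.07,0,0,0,1,0,0,0.07,0,0,0,1,0,0,0.07,0,0,0,1,0,0,0.022,0,0,0,1,0,0,0,0,0,0,1,0,0,0,0,0,0,1]'
```

```text
time: 13.03
tool_pos: [589.9, 60.9, 107.4]
tcp_rot: [3.142, 0.0, 1.925]
contact_force: [1.4, -1.5, -0.9]
grip_width: 55.8
finger_force: 30.0
time: 13.53
tool_pos: [590.0, 61.0, 107.4]
tcp_rot: [3.141, 0.0, 1.583]
contact_force: [0.3, -4.4, -0.8]
grip_width: 55.4
finger_force: 30.0
```

Turned 1.397 rad. I'll release, rise clear and turn to the earlier viewing yaw (0.4) to check the setting.

```bash
python3 -m inch '[0,0,0,0,0,0,-1,0,0,0,0,0,0,-1,0,0,0,0,0,0,-1,0,0,0,0,0,0,-1,0,0,0,0,0,0,-1,0,0,0,0,0,0,-1,0,0,0,0,0,0,-1,0,0,0,0,0,-0.02,-1,0,0,0,0,0,-0.04,-1,0,0,0,0,0,-0.04,-1]'
python3 -m inch '[0,0,0,0,0,-0.045,-1,0,0,0.08,0,0,-0.045,-1,0,0,0.08,0,0,-0.03,-1,0,0,0.08,0,0,0,-1,0,0,0.08,0,0,0,-1,0,0,0.08,0,0,0,-1,0,0,0.08,0,0,0,-1,0,0,0.08,0,0,0,-1,0,0,0.08,0,0,0,-1,0,0,0.08,0,0,0,-1]'
python3 -m inch '[0,0,0.07,0,0,0,-1,0,0,0,0,0,0,-1,0,0,0,0,0,0,-1]'
python3 -c "
from h import *
w=capture('wrist');p=proj(w,[[590.4,61.3,155]])[0];print(p);u,v=(p-[50,45]).astype(int);print(u,v)
a=cv2.resize(w['image'][v:v+90,u:u+100,::-1],(600,540),interpolation=2)
z=cv2.resize(cv2.imread('pics/zero.png')[190:310,190:380],(200,126))
f=np.zeros((540,800,3),np.uint8);f[:,:600]=a;f[:126,600:]=z;cv2.imwrite('pics/f.png',f)"
```

```text
time: 14.37
tool_pos: [588.9, 61.3, 187.2]
tcp_rot: [-3.138, -0.0, 1.582]
contact_force: [0.9, 0.1, -0.1]
grip_width: 91.6
finger_force: 0.0
time: 15.2
tool_pos: [589.8, 61.3, 283.4]
tcp_rot: [-3.141, -0.0, 0.496]
contact_force: [0.5, 0.1, -0.5]
grip_width: 91.4
finger_force: 0.0
time: 15.45
tool_pos: [589.8, 61.3, 283.4]
tcp_rot: [-3.141, 0.0, 0.4]
contact_force: [-0.3, 1.1, -0.9]
grip_width: 91.8
finger_force: 0.0
[284.67803576 198.62656423]
234 153
```

View pics/f.png

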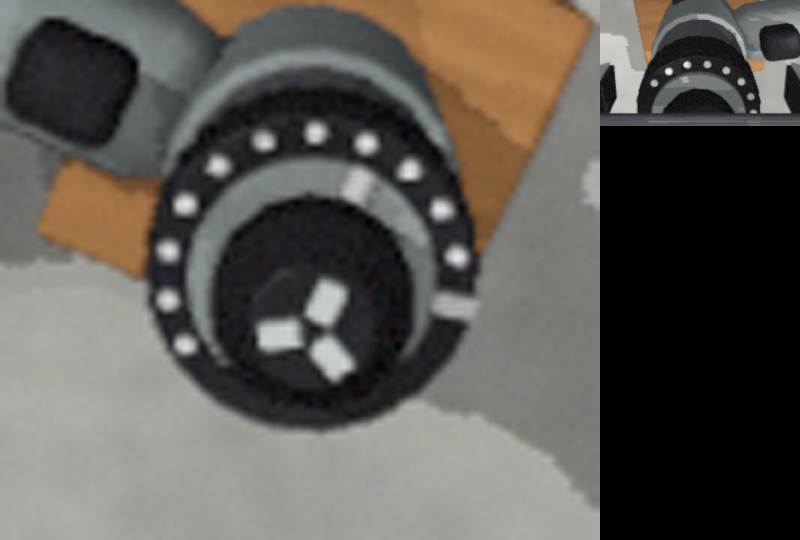

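The ridge is at (455,306) and the pips run up to the fourth at (366,143), with the index at (358,184). I'll check the angle by fit.

```bash
python3 -c "
from h import *
w=capture('wrist');z=[(455,306),(457,256),(441,208),(409,169),(366,143),(316,132),(264,140),(218,165),(186,204),(168,250),(167,300),(186,345)]
r=fit(w,[(234+(u-3)/6,153+(v-3)/6) for u,v in z],range(12));print(r)
d=ray(w,(234+355/6,153+181/6),157.5)[:2]-r[0][:2];print(d,np.degrees(np.arctan2(d[1],d[0])))
q=(240+317/6,150+203/6);print('old idx',q,'new',(234+355/6,153+181/6))"
```

```text
(array([590.52690861,  60.47136192,   4.91797646]), np.float64(281.77929475270315), np.float64(0.25950907607325885))
[18.14106952 -0.46801393] -1.4778222389270281
old idx (292.8333333333333, 183.83333333333334) new (293.1666666666667, 183.16666666666666)
```

The collar rests about 4° short of the centre of click 4: it's in the right detent, but friction holds it off centre. I have plenty of time, so I'll regrip, nudge it 4° clockwise and release.

```bash
python3 -m inch '[0,0,0,0,0,0.045,-1,0,0,0,0,0,0.045,-1,0,0,0,0,0,0.045,-1,0,0,0,0,0,0.04,-1,0,0,0,0,0,0.03,-1,0,0,0,0,0,0.015,-1,0,0,0,0,0,0,-1]'
python3 -m inch '[0,0,0,0,0,0,1,0,0,0,0,0,0,1,0,0,0,0,0,0,1,0,0,0,0,0,0,1,0,0,0,0,0,0,1,0,0,0,0,0,0,1,0,0,0,0,0,0,1,0,0,0,0,0,0,1]'
python3 -m inch '[0,0,0.025,0,0,0,1,0,0,0.025,0,0,0,1,0,0,0,0,0,0,1,0,0,0,0,0,0,1]'
python3 -m inch '[0,0,0,0,0,0,-1,0,0,0,0,0,0,-1,0,0,0,0,0,0,-1,0,0,0,0,0,0,-1,0,0,0,0,0,0,-1,0,0,0,0,0,0,-1,0,0,0,0,0,0,-1,0,0,0,0,0,-0.02,-1,0,0,0,0,0,-0.045,-1,0,0,0,0,0,-0.045,-1]'
python3 -m inch '[0,0,-0.025,0,0,-0.045,-1,0,0,-0.025,0,0,-0.045,-1,0,0,0,0,0,-0.02,-1,0,0,0,0,0,0,-1,0,0,0,0,0,0,-1]'
python3 -c "
from h import *
w=capture('wrist');cv2.imwrite('pics/f2.png',w['image'][:,:,::-1]);g=cv2.cvtColor(w['image'],7)
def P(a):
    k=np.radians(a+20*np.arange(12));return proj(w,np.c_[590.5+24.3*np.cos(k),60.4+24.3*np.sin(k),np.full(12,154.5)])
s=lambda a:cv2.remap(g,P(a).astype(np.float32)[None],None,1).mean()
A=np.arange(267,292,.5);S=[s(a) for a in A];print(A[np.argmax(S)],np.round(S).tolist())"
```

```text
time: 16.13
tool_pos: [587.7, 61.3, 104.0]
tcp_rot: [-3.139, 0.006, 0.399]
contact_force: [-0.3, 0.1, -0.1]
grip_width: 91.5
finger_force: 0.0
time: 16.8
tool_pos: [590.3, 60.8, 108.1]
tcp_rot: [3.14, -0.001, 0.397]
contact_force: [0.1, -2.2, 3.3]
grip_width: 55.3
finger_force: 30.0
time: 17.13
tool_pos: [590.4, 60.8, 108.1]
tcp_rot: [3.141, -0.001, 0.323]
contact_force: [1.2, -3.2, 4.9]
grip_width: 55.5
finger_force: 30.0
time: 17.97
tool_pos: [588.7, 61.3, 195.0]
tcp_rot: [-3.14, 0.004, 0.322]
contact_force: [0.6, 0.3, -0.2]
grip_width: 91.9
finger_force: 0.0
time: 18.38
tool_pos: [590.0, 61.3, 283.9]
tcp_rot: [3.141, -0.002, 0.397]
contact_force: [0.0, 0.4, -0.1]
grip_width: 91.9
finger_force: 0.0
277.5 [35.0, 35.0, 36.0, 36.0, 36.0, 36.0, 37.0, 42.0, 50.0, 60.0, 70.0, 83.0, 98.0, 115.0, 131.0, 148.0, 163.0, 175.0, 182.0, 189.0, 194.0, 197.0, 197.0, 194.0, 188.0, 182.0, 172.0, 158.0, 139.0, 119.0, 97.0, 77.0, 63.0, 53.0, 45.0, 40.0, 37.0, 36.0, 35.0, 35.0, 36.0, 36.0, 36.0, 36.0, 37.0, 37.0, 37.0, 41.0, 48.0, 56.0]
```

The ridge is now at 277.5°, exactly three clicks below the start at 7, which is click 4. I'm handing in.

```bash
python3 -c "from plant import *;print(close_job())"
```

```text
the job is handed in; nothing more can be done
None
```

The collar was turned anticlockwise to its lowest stop, then four clicks clockwise, and released; the last picture shows it centred on click 4, and the job was handed in at about 18 s with the arm clear.

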